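Load the dryer tray with the field samples

ROBOT

A 6-joint arm with a two-finger parallel gripper is mounted at the origin on the work surface. World frame = base frame: x ahead of the robot, y to its left, z up, the work surface at z = 0. Lengths are in mm, angles in rad, forces in N, time in s.
With the tool pointing down it reaches from about 350 to 800 mm from the base axis. Payload 7.3 kg.
Tool frame: the origin (TCP) lies midway between the tips of the shut fingers; the grasp point (between the pads) lies 19 mm behind it; z points along the fingers, y is the line along which they close (so a half turn about z gives the same grasp; the last joint's range is limited). The gripper opens to 85 mm and grips with 20 to 120 N. Pads are 22 mm wide; open, the fingers measure 114 mm over their backs; the gripper's body (76 mm by 85 mm) begins 54 mm behind the grasp point. The pads swing forward as they close: fully open they stand 13 mm farther back than shut.
Start: joints at [-1.389, 0.342, 1.524, -0, 1.275, -0.146], TCP at [169.053, -497.06, 200.922] pointing down, gripper open.
Joint ranges: [-2.53, 2.53], [-0.77, 2.02], [0.04, 2.7], [-1, 4.14], [0.28, 2.66], [-3.11, 3.11]. Speed limits (rad/s): [2.57, 2.57, 3.14, 3.14, 3.14, 3.14].

INTERFACE

Orientations are given as a unit quaternion [x, y, z, w].
In Python, from plant import env gives the robot as it stands. The module is installed in compiled form; this text tells all that it offers. Calls block until the motion is done:
- env.move_pose(position, orientation): joint-space move of the TCP to a pose.
- env.servo_line(position, orientation=None, velocity=150, until_force=None): straight line of the TCP; orientation=None keeps the orientation; velocity is the mean speed in mm/s. With until_force (N) it stops when the force on the tool has changed by that much, and returns True; else False.
- env.goto_joints(angles): joint-space move.
- env.command_gripper(opening, f_grip=None): finger opening in mm; f_grip is the grip in N (None keeps the last); returns when the fingers have stopped.
- env.hold(seconds).
- env.inverse_kinematics(position, orientation): joint angles nearest the present ones, or None.
- env.grab_frame(name): name is "side" or "top" or "wrist"; returns the picture (400x640x3 uint8, blue, green, red); there is no depth.
- env.get_calibration(name): a dict with "vertical_fov" (degrees; the focal length in pixels is half the picture's height over the tangent of half this angle, whatever the lens; pixels are square), "cx", "cy" (the principal point, pixels), "rvec" (rotation vector, rad) and "tvec" (3), from world to camera coordinates, as OpenCV has them. Camera axes: x right, y down, z forward; pixel columns grow to the right and rows downward; lengths in mm; the calibration is good to about 2 mm. The wrist camera is an equidistant fisheye: a pixel r from the principal point sees the ray r / f radians off the axis. A picture is of the moment at which its call begins: read the wrist's pose just before it. get_calibration takes no time and is no camera call; for the wrist camera it gives the pose at the moment of the call.
A pose or a line that the arm cannot do raises env.IKError and nothing moves.
- env.hand_in(): hands the job in, once; it reports no verdict.
Trained networks look in the newest picture that a camera, given by its name, has taken for a name from the list of things; names that differ only in an ending like _2 or _b are one class to them, and where a whole thing is asked for, a point or a joint stands for the part that bears it (a point fixed in the world has none). Each returns a list of dicts, best first, with "score" (0 to 1); they miss things now and then, are a little off and sometimes report something else, mostly with a low value. They report only what shows in the picture. A call takes as long as a camera call. They do not tell look-alikes from the thing itself.
- env.boxes_of(camera, name): "rect" ([centre column, centre row, width, height] in pixels, round what is visible of it).
- env.regions_of(camera, name): "pixels" (400x640 bool, what is visible of it) and "rect" ([centre column, centre row, width, height] in pixels, round what is visible of it).
Readings, each from a call of its own:
- env.get_time_s(): time.
- env.get_joint_positions(): joint angles.
- env.get_qvel(): joint speeds.
- env.get_joint_torque(): joint torques, N m.
- env.get_tcp_pos(): TCP position.
- env.get_orientation(): TCP orientation.
- env.get_ft_force(): force on the tool from outside, world axes, zero at the start.
- env.get_torque(): the same for the moment, N m.
- env.get_grip_width(): finger opening in mm.
Only numpy, scipy, OpenCV 4.12 (cv2) and the standard library are available. Lean on these libraries where they do the work, as an engineer would, in place of code of your own. Each camera call takes 0.05 s, during which the arm holds its last target. There are 200 camera calls.

TASK

The field samples are back: lift every sample capsule straight up out of its tight pocket by its blue knob and stand it, knob up, in the white drying tray, and stand the one full canister in the tray too - the three canisters look the same, so lift them to find the heavy one, and leave the two empty ones standing on the bench, outside the tray. When everything is in, push the green start button all the way down and let it go; do not knock over or push away the beaker or the brown bottle.

Things in the scene. Friction and masses are not known exactly. Their poses are not given: they have to be found in the camera images.
- insert: dark grey foam insert with a yellow rim, fixed, 182 x 262 x 38 mm high; origin at the centre of its underside, x along its short side, y along its long side. Six round pockets, 38 mm wide and 30 mm deep, in 2 columns at x = -40 and +40 mm and 3 rows at y = -80, 0 and +80 mm; some may be empty
- tray: white open plastic drying tray, fixed, 190 (its x) x 250 (its y) x 30 mm high outside, walls and floor about 4 mm thick; origin at the centre of its underside. Things may stand anywhere in it
- cap1_mid (a point): sample capsule (may be absent): steel cylinder 36 mm across and 28 mm high with a round blue knob 16 mm across and 22 mm high on its top, 50 mm high in all, 0.12 kg. The point is on its axis, half-way up (25 mm above its underside), z up along the knob. At the start it stands in a pocket of the insert on the pocket's floor, 8 mm above the bench; the steel is then 2 mm below the insert's top, so only the knob can be gripped
- cap2_mid (a point): sample capsule (may be absent): steel cylinder 36 mm across and 28 mm high with a round blue knob 16 mm across and 22 mm high on its top, 50 mm high in all, 0.12 kg. The point is on its axis, half-way up (25 mm above its underside), z up along the knob. At the start it stands in a pocket of the insert on the pocket's floor, 8 mm above the bench; the steel is then 2 mm below the insert's top, so only the knob can be gripped
- cap3_mid (a point): sample capsule (may be absent): steel cylinder 36 mm across and 28 mm high with a round blue knob 16 mm across and 22 mm high on its top, 50 mm high in all, 0.12 kg. The point is on its axis, half-way up (25 mm above its underside), z up along the knob. At the start it stands in a pocket of the insert on the pocket's floor, 8 mm above the bench; the steel is then 2 mm below the insert's top, so only the knob can be gripped
- cap4_mid (a point): sample capsule (may be absent): steel cylinder 36 mm across and 28 mm high with a round blue knob 16 mm across and 22 mm high on its top, 50 mm high in all, 0.12 kg. The point is on its axis, half-way up (25 mm above its underside), z up along the knob. At the start it stands in a pocket of the insert on the pocket's floor, 8 mm above the bench; the steel is then 2 mm below the insert's top, so only the knob can be gripped
- cap5_mid (a point): sample capsule (may be absent): steel cylinder 36 mm across and 28 mm high with a round blue knob 16 mm across and 22 mm high on its top, 50 mm high in all, 0.12 kg. The point is on its axis, half-way up (25 mm above its underside), z up along the knob. At the start it stands in a pocket of the insert on the pocket's floor, 8 mm above the bench; the steel is then 2 mm below the insert's top, so only the knob can be gripped
- cap6_mid (a point): sample capsule (may be absent): steel cylinder 36 mm across and 28 mm high with a round blue knob 16 mm across and 22 mm high on its top, 50 mm high in all, 0.12 kg. The point is on its axis, half-way up (25 mm above its underside), z up along the knob. At the start it stands in a pocket of the insert on the pocket's floor, 8 mm above the bench; the steel is then 2 mm below the insert's top, so only the knob can be gripped
- can_a_mid (a point): closed aluminium canister with a red lid and paper band, 56 mm across and 62 mm high, standing on the bench. The point is on its axis, half-way up (31 mm above its underside), z up. Two of the three canisters are empty (about 0.14 kg), one is full (about 0.46 kg); hidden differences up to 12 %
- can_b_mid (a point): closed aluminium canister with a red lid and paper band, 56 mm across and 62 mm high, standing on the bench. The point is on its axis, half-way up (31 mm above its underside), z up. Two of the three canisters are empty (about 0.14 kg), one is full (about 0.46 kg); hidden differences up to 12 %
- can_c_mid (a point): closed aluminium canister with a red lid and paper band, 56 mm across and 62 mm high, standing on the bench. The point is on its axis, half-way up (31 mm above its underside), z up. Two of the three canisters are empty (about 0.14 kg), one is full (about 0.46 kg); hidden differences up to 12 %
- start_top (a point): centre of the top of the green push button, 32 mm across, on the grey start unit (90 x 150 x 40 mm high, fixed); it goes straight down
- start (a joint): how far the start button is pressed: 0 is up, 0.006 m is fully down; a spring of about 5 N returns it
- beaker: empty glass beaker, 70 mm across and 90 mm high, origin at its underside; not to be disturbed
- reagent: brown glass bottle, 60 mm across and 130 mm high, origin at its underside; not to be disturbed
Things that resemble listed ones, but are neither listed nor needed, are in the scene too. Leave any purple look-alike of the part that bears can_b_mid alone. Leave any turquoise look-alike of the part that bears cap6_mid alone.

How it is judged (in metres and radians):
On the way, in this order (a step that is already met when the one before it is completed fails the run):
1. every capsule and the full canister stand upright in the tray, let go, the empty canisters are outside it (full: it weighs on the tray with over 2.8 N) (x of cap1_mid in the frame of tray between -0.092 and 0.092 m and y of cap1_mid in the frame of tray between -0.122 and 0.122 m and z of each of cap1_mid, cap2_mid, cap3_mid, cap4_mid, cap5_mid, cap6_mid in the frame of tray below 0.037 m and angle between each of cap1_mid, cap2_mid, cap3_mid, cap4_mid, cap5_mid, cap6_mid's own z axis and vertical below 0.25 rad and x of cap2_mid in the frame of tray between -0.092 and 0.092 m and y of cap2_mid in the frame of tray between -0.122 and 0.122 m and x of cap3_mid in the frame of tray between -0.092 and 0.092 m and y of cap3_mid in the frame of tray between -0.122 and 0.122 m and x of cap4_mid in the frame of tray between -0.092 and 0.092 m and y of cap4_mid in the frame of tray between -0.122 and 0.122 m and x of cap5_mid in the frame of tray between -0.092 and 0.092 m and y of cap5_mid in the frame of tray between -0.122 and 0.122 m and x of cap6_mid in the frame of tray between -0.092 and 0.092 m and y of cap6_mid in the frame of tray between -0.122 and 0.122 m and (((x of can_a_mid in the frame of tray between -0.092 and 0.092 m and y of can_a_mid in the frame of tray between -0.122 and 0.122 m and z of can_a_mid in the frame of tray below 0.043 m and angle between can_a_mid's own z axis and vertical below 0.25 rad) and contact force between can_a and tray above 2.8 N and (x of can_b_mid in the frame of tray above 0.095 m or x of can_b_mid in the frame of tray below -0.095 m or y of can_b_mid in the frame of tray above 0.125 m or y of can_b_mid in the frame of tray below -0.125 m) and height (world z) of can_b_mid between 0.02 and 0.04 m and angle between each of can_b_mid, can_c_mid's own z axis and vertical below 0.25 rad and (x of can_c_mid in the frame of tray above 0.095 m or x of can_c_mid in the frame of tray below -0.095 m or y of can_c_mid in the frame of tray above 0.125 m or y of can_c_mid in the frame of tray below -0.125 m) and height (world z) of can_c_mid between 0.02 and 0.04 m) or ((x of can_b_mid in the frame of tray between -0.092 and 0.092 m and y of can_b_mid in the frame of tray between -0.122 and 0.122 m and z of can_b_mid in the frame of tray below 0.043 m and angle between can_b_mid's own z axis and vertical below 0.25 rad) and contact force between can_b and tray above 2.8 N and (x of can_a_mid in the frame of tray above 0.095 m or x of can_a_mid in the frame of tray below -0.095 m or y of can_a_mid in the frame of tray above 0.125 m or y of can_a_mid in the frame of tray below -0.125 m) and height (world z) of can_a_mid between 0.02 and 0.04 m and angle between each of can_a_mid, can_c_mid's own z axis and vertical below 0.25 rad and (x of can_c_mid in the frame of tray above 0.095 m or x of can_c_mid in the frame of tray below -0.095 m or y of can_c_mid in the frame of tray above 0.125 m or y of can_c_mid in the frame of tray below -0.125 m) and height (world z) of can_c_mid between 0.02 and 0.04 m) or ((x of can_c_mid in the frame of tray between -0.092 and 0.092 m and y of can_c_mid in the frame of tray between -0.122 and 0.122 m and z of can_c_mid in the frame of tray below 0.043 m and angle between can_c_mid's own z axis and vertical below 0.25 rad) and contact force between can_c and tray above 2.8 N and (x of can_a_mid in the frame of tray above 0.095 m or x of can_a_mid in the frame of tray below -0.095 m or y of can_a_mid in the frame of tray above 0.125 m or y of can_a_mid in the frame of tray below -0.125 m) and height (world z) of can_a_mid between 0.02 and 0.04 m and angle between each of can_a_mid, can_b_mid's own z axis and vertical below 0.25 rad and (x of can_b_mid in the frame of tray above 0.095 m or x of can_b_mid in the frame of tray below -0.095 m or y of can_b_mid in the frame of tray above 0.125 m or y of can_b_mid in the frame of tray below -0.125 m) and height (world z) of can_b_mid between 0.02 and 0.04 m)) and contact force between the fingers and cap1 below 0.2 N and contact force between the fingers and cap2 below 0.2 N and contact force between the fingers and cap3 below 0.2 N and contact force between the fingers and cap4 below 0.2 N and contact force between the fingers and cap5 below 0.2 N and contact force between the fingers and cap6 below 0.2 N and contact force between the fingers and can_a below 0.2 N and contact force between the fingers and can_b below 0.2 N and contact force between the fingers and can_c below 0.2 N), for 0.2 s.
2. the start button is pushed fully down (value of joint start above 0.0048 m), for 0.05 s.
At the end, for the whole second after the job is handed in: all capsules and the full canister stand on the tray floor (centres inside, under 0.25 rad off upright), both empties stand on the bench outside the tray, all at rest; the start button was then pushed down (over 4.8 of 6 mm) and is up again (x of cap1_mid in the frame of tray between -0.092 and 0.092 m and y of cap1_mid in the frame of tray between -0.122 and 0.122 m and z of each of cap1_mid, cap2_mid, cap3_mid, cap4_mid, cap5_mid, cap6_mid in the frame of tray below 0.037 m and angle between each of cap1_mid, cap2_mid, cap3_mid, cap4_mid, cap5_mid, cap6_mid's own z axis and vertical below 0.25 rad and x of cap2_mid in the frame of tray between -0.092 and 0.092 m and y of cap2_mid in the frame of tray between -0.122 and 0.122 m and x of cap3_mid in the frame of tray between -0.092 and 0.092 m and y of cap3_mid in the frame of tray between -0.122 and 0.122 m and x of cap4_mid in the frame of tray between -0.092 and 0.092 m and y of cap4_mid in the frame of tray between -0.122 and 0.122 m and x of cap5_mid in the frame of tray between -0.092 and 0.092 m and y of cap5_mid in the frame of tray between -0.122 and 0.122 m and x of cap6_mid in the frame of tray between -0.092 and 0.092 m and y of cap6_mid in the frame of tray between -0.122 and 0.122 m and (((x of can_a_mid in the frame of tray between -0.092 and 0.092 m and y of can_a_mid in the frame of tray between -0.122 and 0.122 m and z of can_a_mid in the frame of tray below 0.043 m and angle between can_a_mid's own z axis and vertical below 0.25 rad) and contact force between can_a and tray above 2.8 N and (x of can_b_mid in the frame of tray above 0.095 m or x of can_b_mid in the frame of tray below -0.095 m or y of can_b_mid in the frame of tray above 0.125 m or y of can_b_mid in the frame of tray below -0.125 m) and height (world z) of can_b_mid between 0.02 and 0.04 m and angle between each of can_b_mid, can_c_mid's own z axis and vertical below 0.25 rad and (x of can_c_mid in the frame of tray above 0.095 m or x of can_c_mid in the frame of tray below -0.095 m or y of can_c_mid in the frame of tray above 0.125 m or y of can_c_mid in the frame of tray below -0.125 m) and height (world z) of can_c_mid between 0.02 and 0.04 m) or ((x of can_b_mid in the frame of tray between -0.092 and 0.092 m and y of can_b_mid in the frame of tray between -0.122 and 0.122 m and z of can_b_mid in the frame of tray below 0.043 m and angle between can_b_mid's own z axis and vertical below 0.25 rad) and contact force between can_b and tray above 2.8 N and (x of can_a_mid in the frame of tray above 0.095 m or x of can_a_mid in the frame of tray below -0.095 m or y of can_a_mid in the frame of tray above 0.125 m or y of can_a_mid in the frame of tray below -0.125 m) and height (world z) of can_a_mid between 0.02 and 0.04 m and angle between each of can_a_mid, can_c_mid's own z axis and vertical below 0.25 rad and (x of can_c_mid in the frame of tray above 0.095 m or x of can_c_mid in the frame of tray below -0.095 m or y of can_c_mid in the frame of tray above 0.125 m or y of can_c_mid in the frame of tray below -0.125 m) and height (world z) of can_c_mid between 0.02 and 0.04 m) or ((x of can_c_mid in the frame of tray between -0.092 and 0.092 m and y of can_c_mid in the frame of tray between -0.122 and 0.122 m and z of can_c_mid in the frame of tray below 0.043 m and angle between can_c_mid's own z axis and vertical below 0.25 rad) and contact force between can_c and tray above 2.8 N and (x of can_a_mid in the frame of tray above 0.095 m or x of can_a_mid in the frame of tray below -0.095 m or y of can_a_mid in the frame of tray above 0.125 m or y of can_a_mid in the frame of tray below -0.125 m) and height (world z) of can_a_mid between 0.02 and 0.04 m and angle between each of can_a_mid, can_b_mid's own z axis and vertical below 0.25 rad and (x of can_b_mid in the frame of tray above 0.095 m or x of can_b_mid in the frame of tray below -0.095 m or y of can_b_mid in the frame of tray above 0.125 m or y of can_b_mid in the frame of tray below -0.125 m) and height (world z) of can_b_mid between 0.02 and 0.04 m)) and linear speed of each of cap1, cap2, cap3, cap4, cap5, cap6, can_a, can_b, can_c below 0.03 m/s and value of joint start below 0.002 m); the robot touches nothing.
It fails at once if the beaker is pushed more than 4 cm away or knocked over (distance of beaker from where it was at the start of the episode above 0.04 m or angle between beaker's own z axis and vertical above 0.4 rad).
It fails at once if the brown bottle is pushed more than 4 cm away or knocked over (distance of reagent from where it was at the start of the episode above 0.04 m or angle between reagent's own z axis and vertical above 0.4 rad).
Of cap1, cap2, cap3, cap4, cap5, cap6 only 4 to 6 are there at a start; the rules pass over those that are not, and their reading is None.
At some moment in a run one of can_a, can_b, can_c may be knocked a few centimetres aside while the robot is not near it.
It also fails if it takes over 210 s, if anything falls off the work surface, if the arm or the gripper's body presses on something with over 40 N, if the wrist force passes 120 N, or if a joint passes its speed limit or range.

## Working session

There is one attempt and no reset: what is moved stays moved. The work goes in short steps, each a Python script; the robot and the scene stay as the last script left them, time stands still between calls to the robot, and variables do not carry over. Pictures are saved under pics/ and viewed, on a budget of 14 in all, crops included, one or two more only if the job needs it, and the job is handed in when it is done.

```bash
mkdir -p pics; ls; cat > h.py <<'E'
import numpy as np, cv2
from plant import env
def snap(name, fn=None):
    c=env.get_calibration(name); im=np.asarray(env.grab_frame(name)).copy()
    if fn: cv2.imwrite('pics/'+fn,im)
    return im,c
def ray(c,u,v,wrist=False):
    f=200/np.tan(np.radians(c['vertical_fov'])/2)
    x,y=(u-c['cx'])/f,(v-c['cy'])/f
    if wrist:
        r=np.hypot(x,y)+1e-12; d=np.array([np.sin(r)*x/r,np.sin(r)*y/r,np.cos(r)])
    else: d=np.array([x,y,1.])
    R=cv2.Rodrigues(np.array(c['rvec'],float))[0]; t=np.array(c['tvec'],float).ravel()
    return -R.T@t, R.T@d
def at_z(c,u,v,z,wrist=False):
    o,d=ray(c,u,v,wrist); return o+d*(z-o[2])/d[2]
def proj(c,p,wrist=False):
    f=200/np.tan(np.radians(c['vertical_fov'])/2)
    R=cv2.Rodrigues(np.array(c['rvec'],float))[0]; q=R@np.array(p,float)+np.array(c['tvec'],float).ravel()
    if wrist:
        r=np.hypot(q[0],q[1])+1e-12; th=np.arctan2(r,q[2]); return np.array([c['cx']+f*th*q[0]/r,c['cy']+f*th*q[1]/r])
    return np.array([c['cx']+f*q[0]/q[2],c['cy']+f*q[1]/q[2]])
def down(yaw): # tool z down, tool y axis at world angle yaw
    from scipy.spatial.transform import Rotation as Ro
    y=np.array([np.cos(yaw),np.sin(yaw),0]); z=np.array([0,0,-1.]); x=np.cross(y,z)
    return Ro.from_matrix(np.stack([x,y,z],1)).as_quat()
E
python3 - <<'E'
from h import *
for n in ('top','side','wrist'):
    im,c=snap(n,n+'0.png'); o,_=ray(c,c['cx'],c['cy']); print(n,c['vertical_fov'],c['cx'],c['cy'],o.round())
c=env.get_calibration('top')
for nm,z in (('cap1_mid',40),('can_a_mid',31),('insert',20),('tray',15),('start_top',45),('beaker',45),('reagent',65)):
    for b in env.boxes_of('top',nm): print(nm,round(b['score'],2),np.round(b['rect']),at_z(c,*b['rect'][:2],z).round())
print(env.get_tcp_pos(),env.get_orientation(),env.get_ft_force())
E
```

```text
pics
top 57.10919707885721 324.66784658364594 203.40761018923985 [416. -27. 899.]
side 50.383251951436435 317.81253432629563 201.15640866144005 [-52. 542. 886.]
wrist 65.70646984690485 320.8482838365047 197.8527085158618 [ 244. -472.  373.]
cap1_mid 0.51 [349. 240.  14.  14.] [477. -95.  40.]
can_a_mid 0.78 [482. 215.  30.  21.] [ 530. -416.   31.]
can_a_mid 0.55 [387. 134.  30.  36.] [ 740. -199.   31.]
insert 0.64 [316. 224. 114.  88.] [520. -18.  20.]
tray 0.71 [193. 232. 112.  86.] [508. 278.  15.]
start_top 0.67 [260. 158.  18.  10.] [681. 113.  45.]
beaker 0.85 [344. 127.  26.  41.] [754. -93.  45.]
reagent 0.96 [386. 135.  30.  35.] [ 723. -190.   65.]
[ 169.04601901 -497.0419158   200.89580433] [9.86598375e-01 1.63167537e-01 3.34210807e-06 2.86601546e-05] [0.26422841 0.7387691  0.0496846 ]
```

```bash
python3 -c "
import cv2
a=cv2.imread('pics/top0.png')[80:320,110:560];cv2.imwrite('pics/t.png',cv2.resize(a,(800,427),interpolation=cv2.INTER_CUBIC))
"
```

```text
(no output)
```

View pics/t.png

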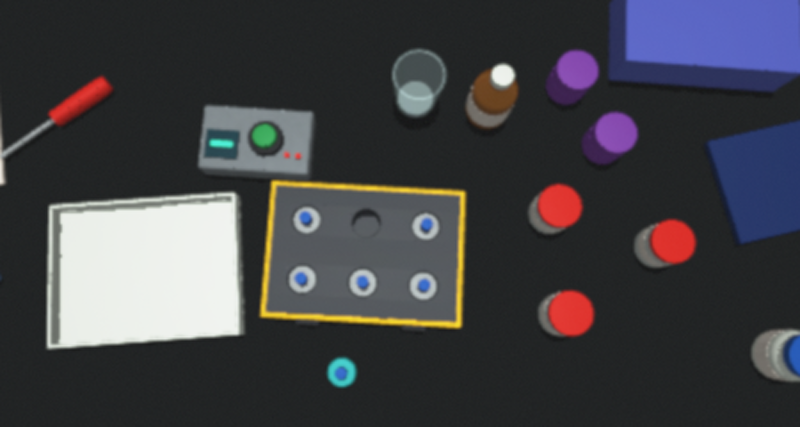

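View pics/side0.png

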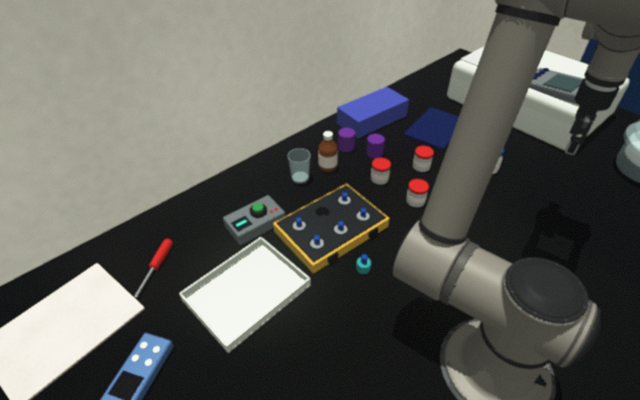

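The top view shows five capsules, with the pocket at (367,222) in the crop empty. There are three red-lidded canisters at (560,205), (672,242) and (570,313), and the turquoise decoy is at (341,372). The side view agrees. Next I'll localize by colour.

```bash
cat >> h.py <<'E'
def blobs(im,lo,hi,amin):
    m=cv2.inRange(cv2.cvtColor(im,cv2.COLOR_BGR2HSV),lo,hi)
    n,l,s,c=cv2.connectedComponentsWithStats(m)
    return [(c[i],s[i],(l==i)) for i in range(1,n) if s[i][4]>=amin]
E
python3 - <<'E'
from h import *
im=cv2.imread('pics/top0.png'); c=env.get_calibration('top')
print('knobs');
for b in blobs(im,(105,110,80),(125,255,255),15):
    if b[1][4]<300: print(b[0].round(1),b[1][4],at_z(c,*b[0],52).round(1))
print('lids')
for b in blobs(im,(0,150,100),(8,255,255),100): print(b[0].round(1),b[1],at_z(c,*b[0],60).round(1))
print('green')
for b in blobs(im,(50,120,60),(80,255,255),30): print(b[0].round(1),b[1][4],at_z(c,*b[0],48).round(1))
print('rim')
for b in blobs(im,(18,150,120),(35,255,255),200):
    r=cv2.minAreaRect(np.argwhere(b[2])[:,::-1].astype(np.float32)); P=np.array([at_z(c,*p,38) for p in cv2.boxPoints(r)]); print(P.round(1),P.mean(0).round(1),np.linalg.norm(P-np.roll(P,1,0),axis=1).round())
print('tray')
m=cv2.inRange(im,(130,130,130),(255,255,255)); n,l,s,cc=cv2.connectedComponentsWithStats(m)
for i in range(1,n):
    if 4000<s[i][4]: 
        r=cv2.minAreaRect(np.argwhere(l==i)[:,::-1].astype(np.float32)); P=np.array([at_z(c,*p,30) for p in cv2.boxPoints(r)]); print(s[i],P.round(1),P.mean(0).round(1),np.linalg.norm(P-np.roll(P,1,0),axis=1).round())
E
```

```text
knobs
[281.5 202. ] 34 [569.9  61.7  52. ]
[349.5 206. ] 34 [556.4 -97.   52. ]
[278.6 236.2] 32 [490.3  68.9  52. ]
[313.6 238.2] 32 [483.5 -11.5  52. ]
[348.2 240. ] 33 [477.2 -90.9  52. ]
[301.5 289.3] 26 [369.5  18.2  52. ]
lids
[155.  135.9] [137 123  36  27 397] [736.3 360.9  60. ]
[424.7 195.1] [413 183  25  25 490] [ 576.2 -273.    60. ]
[488.3 215.2] [476 203  26  26 509] [ 525.2 -417.1   60. ]
[431.1 255.6] [419 243  25  26 524] [ 436.4 -277.1   60. ]
green
[258.2 155.9] 148 [684.5 117.1  48. ]
rim
[[ 442.   124.    38. ]
 [ 626.6  114.6   38. ]
 [ 604.5 -156.9   38. ]
 [ 420.7 -137.9   38. ]] [523.5 -14.   38. ] [263. 185. 272. 185.]
tray
[    0     0   640    71 35853] [[1132.   803.4   30. ]
 [1134.5 -901.7   30. ]
 [ 929.9 -869.1   30. ]
 [ 932.3  775.5   30. ]] [1032.2  -48.    30. ] [ 202. 1705.  207. 1645.]
[   0  105  138   97 8835] [[790.2 789.7  30. ]
 [844.8 444.8  30. ]
 [641.5 400.5  30. ]
 [591.9 733.4  30. ]] [717.1 592.1  30. ] [206. 349. 208. 337.]
[ 136  188  109   88 8332] [[600.5 425.1  30. ]
 [612.4 159.2  30. ]
 [420.2 144.3  30. ]
 [409.9 400.5  30. ]] [510.8 282.3  30. ] [192. 266. 193. 256.]
```

```bash
cat >> h.py <<'E'
IN_C=np.array([523.4,-14.4]); IN_Y=-0.083   # insert centre, yaw
def rot(a): return np.array([[np.cos(a),-np.sin(a)],[np.sin(a),np.cos(a)]])
def go(x,y,z,yaw,line=None,**k):
    if line: return env.servo_line([x,y,z],velocity=line,**k)
    best=None
    for a in (yaw,yaw+np.pi):
        q=env.inverse_kinematics([x,y,z],down(a))
        if q is not None and (best is None or abs(q[5])<best[0]): best=(abs(q[5]),a)
    env.move_pose([x,y,z],down(best[1]))
def ft(n=5):
    v=[]
    for _ in range(n): v.append(env.get_ft_force()); env.hold(0.03)
    return np.mean(v,0)
E
python3 - <<'E'
from h import *
t=env.get_time_s()
go(440,-14,300,IN_Y)
print(env.get_time_s()-t, env.get_tcp_pos(), env.get_joint_positions())
im,c=snap('wrist','w1.png'); o,d=ray(c,c['cx'],c['cy']); print(o,d)
for b in blobs(im,(105,110,60),(125,255,255),15): print(b[0].round(1),b[1][4],at_z(c,*b[0],52,True).round(1))
im,c=snap('top','top1.png')
E
```

```text
2.025 [440.01935516 -14.67419054 299.76540183] [-2.07559135e-01  1.19138031e-01  1.54544904e+00 -2.44010600e-04
  1.47742069e+00 -1.23251338e-01]
[447.0843314   63.62765825 472.52286066] [-0.02618235 -0.30630245 -0.95157411]
[353.1  95.1] 86 [490.7  68.5  52. ]
[410.1  97.3] 96 [569.6  62.3  52. ]
[268.8 137.9] 95 [371.6  20.3  52. ]
[352.3 152.8] 92 [484.1 -10.5  52. ]
[351.  207.1] 94 [477.8 -89.5  52. ]
[404.6 207.3] 108 [557.6 -96.8  52. ]
[ 40.6 344.7] 8650 [-448.4 -465.5   52. ]
[531.4 314.7] 155 [ 861.6 -370.9   52. ]
[471.4 374.8] 529 [ 744.5 -526.9   52. ]
```

View pics/w1.png

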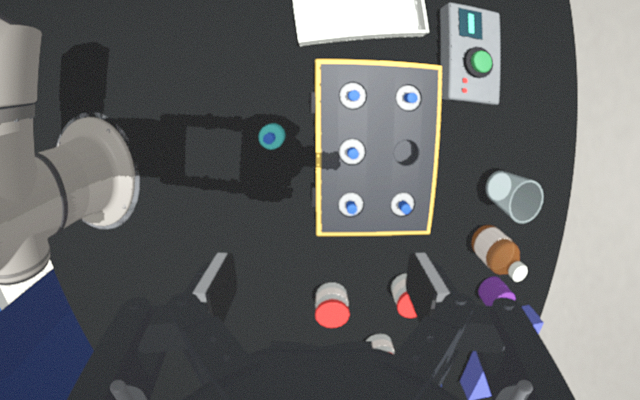

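The wrist view shows the five knobs at (353,95), (408,97), (352,153), (351,207) and (404,207), and it agrees with the top camera to about 1 mm. I'll pick one capsule first as a trial.

```bash
cat >> h.py <<'E'
from scipy.optimize import least_squares
_obs=(np.array([[569.9,61.7],[556.4,-97],[490.3,68.9],[483.5,-11.5],[477.2,-90.9]])+np.array([[569.6,62.3],[557.6,-96.8],[490.7,68.5],[484.1,-10.5],[477.8,-89.5]]))/2
_loc=np.array([[40,80],[40,-80],[-40,80],[-40,0],[-40,-80.]])
_s=least_squares(lambda p:((rot(p[2])@_loc.T).T+p[:2]-_obs).ravel(),[523,-14,-.08])
IY=_s.x[2]; CAPS=(rot(IY)@_loc.T).T+_s.x[:2]
TC=np.array([510.,282.]); TY=0.045
def tray(x,y): return TC+rot(TY)@np.array([x,y])
SLOTS=[(45,-90),(45,-40),(-45,-90),(-45,-40),(-45,10)]
ZG=39.
def pick_cap(i):
    x,y=CAPS[i]; env.command_gripper(40); go(x,y,120,IY); go(x,y,ZG,IY,80)
    env.hold(.2); f0=ft(); env.command_gripper(0,60); f=ft()-f0; w=env.get_grip_width()
    print('cap',i,'w',round(w,1),'df',f.round(1)); return f
def lift_place(i):
    x,y=CAPS[i]; go(x,y,110,IY,60); print(' lifted w',round(env.get_grip_width(),1),'ft',ft().round(1))
    u,v=tray(*SLOTS[i]); go(u,v,110,TY); go(u,v,ZG-3.3,TY,80); env.hold(.1); env.command_gripper(40); go(u,v,110,TY,120)
E
python3 - <<'E'
from h import *
print(_s.fun.round(1),_s.x, ft())
pick_cap(4)
E
```

```text
Traceback (most recent call last):
NameError: name '_s' is not defined
```

```bash
python3 - <<'E'
import h
from h import *
print(h._s.fun.round(1),h._s.x, ft())
pick_cap(4)
print(env.get_tcp_pos(),ft())
E
```

```text
[ 0.3  0.4  0.  -0.2 -0.2  0.2  0.   0.1 -0.2 -0.4] [ 5.23683532e+02 -1.41302270e+01 -8.13681308e-02] [ 1.37854349e-04 -2.88253787e-01  1.06734554e-01]
cap 4 w 0.0 df [ 0.2 -0.3  0.1]
[477.31820469 -90.60826356  38.99167362] [-0.38390498  0.47214112  0.06595612]
```

```bash
python3 - <<'E'
from h import *
env.command_gripper(40)
im,c=snap('wrist'); print(proj(c,[*env.get_tcp_pos()],True), env.get_orientation(), env.get_joint_positions())
cv2.imwrite('pics/w2.png',cv2.resize(im,(800,500)))
E
```

```text
[320.21012889 233.35486773] [ 7.35281615e-01  6.77761718e-01 -7.98830269e-07  6.78475846e-06] [-3.45531691e-01  4.73819608e-01  1.83750061e+00 -1.04177965e-05
  8.30261141e-01 -2.64156798e-01]
```

View pics/w2.png

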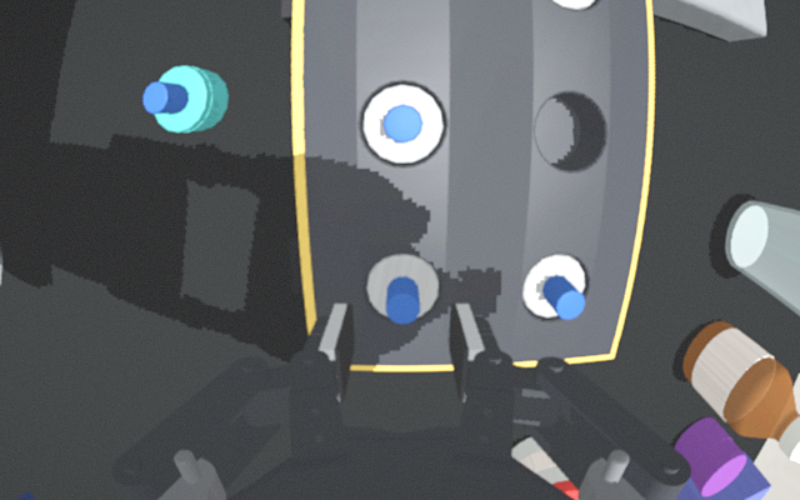

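```bash
python3 - <<'E'
from h import *
c=env.get_calibration('wrist'); print(env.get_grip_width(), ray(c,c['cx'],c['cy']))
from scipy.spatial.transform import Rotation as Ro
R=Ro.from_quat(env.get_orientation()).as_matrix(); p=env.get_tcp_pos()
for dz in (0,-10,-20,-38):
    for x in (-11,11):
        print(dz,x,[(proj(c,p+R@np.array([x,s*20,dz]),True)*1.25).round() for s in (-1,1)])
print('knob base/top',[(proj(c,[*CAPS[4],z],True)*1.25).round() for z in (36,58)])
E
```

```text
40.03821808535557 (array([484.07583571, -12.32808678, 211.75459665]), array([-0.02490406, -0.30623131, -0.95163132]))
0 -11 [array([360., 311.]), array([440., 311.])]
0 11 [array([359., 271.]), array([442., 271.])]
-10 -11 [array([358., 321.]), array([442., 321.])]
-10 11 [array([356., 279.]), array([444., 279.])]
-20 -11 [array([356., 331.]), array([444., 331.])]
-20 11 [array([354., 287.]), array([446., 287.])]
-38 -11 [array([352., 353.]), array([448., 353.])]
-38 11 [array([349., 306.]), array([451., 306.])]
knob base/top [array([400., 289.]), array([400., 309.])]
```

```bash
python3 - <<'E'
from h import *
p=env.get_tcp_pos(); go(p[0],p[1],120,IY,150)
env.command_gripper(0)
go(510,282,100,TY)
out=[]
for n in ('side','top','wrist'):
    im,c=snap(n); u,v=proj(c,env.get_tcp_pos(),n=='wrist'); print(n,u,v)
    iu,iv=int(u),int(v); s=cv2.resize(im[iv-65:iv+65,iu-65:iu+65],(400,400),interpolation=cv2.INTER_CUBIC) if n!='wrist' else cv2.resize(im[iv-80:iv+80,iu-80:iu+80],(400,400))
    cv2.drawMarker(s,(200,200),(0,255,0),cv2.MARKER_CROSS,24,1); out.append(s)
cv2.imwrite('pics/tip.png',np.hstack(out[::2])); cv2.imwrite('pics/tiptop.png',out[1])
E
```

```text
side 242.52914500876915 267.82181707104314
top 178.46717492099933 227.52352505567316
wrist 320.24230849354 233.1670318296513
```

View pics/tip.png

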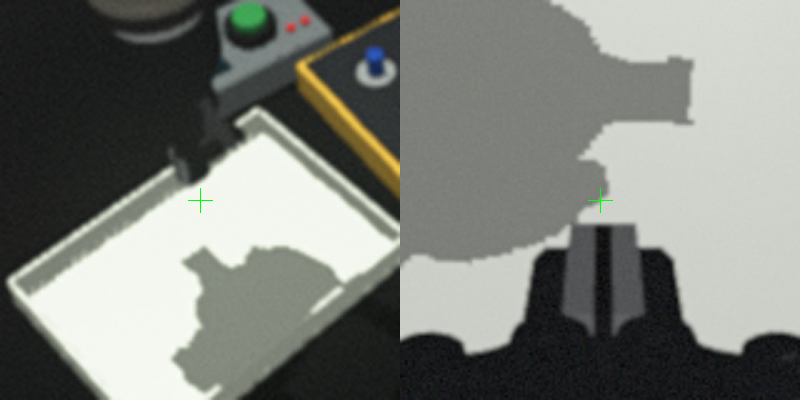

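```bash
python3 - <<'E'
from h import *
p=env.get_tcp_pos()
c=env.get_calibration('wrist'); s=env.get_calibration('side')
from scipy.spatial.transform import Rotation as Ro
R=Ro.from_quat(env.get_orientation()).as_matrix()
o1,d1=ray(c,321.2,243,True); o2,d2=ray(s,239.3,262.6)
A=np.stack([d1,-d2],1); t=np.linalg.lstsq(A,o2-o1,rcond=None)[0]
q1=o1+d1*t[0];q2=o2+d2*t[1]; print('tool-frame',R.T@(q1-p),R.T@(q2-p))
for dx,dz in ((11,0),(11,-19),(11,-38),(0,-10),(0,0)):
    q=p+R@np.array([dx,0,dz]); print(dx,dz,(proj(c,q,True)-[320,233.2])*2.5+200,(proj(s,q)-[242,267])*400/130+200)
print(env.get_grip_width())
E
```

```text
tool-frame [  4.71443638   0.54852011 -23.03839449] [  4.64776548   0.56012457 -23.07128068]
11 0 [200.61121453 158.35261956] [189.61481376 210.96788855]
11 -19 [200.45558181 190.25849944] [185.93003184 195.25503296]
11 -38 [200.26602687 229.52803656] [182.14172555 179.10072284]
0 -10 [200.57430798 217.91249285] [199.70132982 194.24433157]
0 0 [200.64765353 200.17830164] [201.53133447 202.4751113 ]
-0.42980825064628353
```

View pics/tiptop.png

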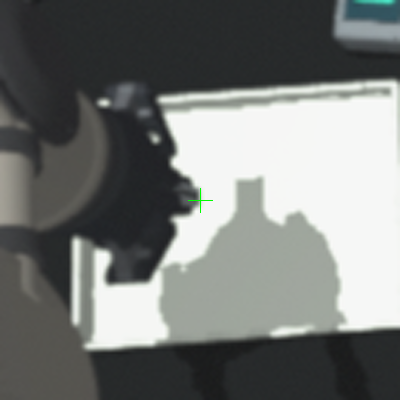

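The fingertips appear to sit roughly 20–38 mm short of the reported TCP. I'll measure this by touching the empty tray floor (z≈4).

```bash
python3 - <<'E'
from h import *
go(510,282,30,TY,100,until_force=6); print(env.get_tcp_pos())
r=env.servo_line([510,282,-36],velocity=25,until_force=5); p=env.get_tcp_pos(); print(r,p,ft())
env.servo_line([510,282,60],velocity=120)
E
```

```text
[510.4567319  282.1690131   30.53909997]
True [509.94324491 281.97691503 -26.33342158] [-0.29348502 -0.25120532  5.35628886]
```

The shut tips are 30 mm behind the reported TCP, so I'll correct the heights and retry.

```bash
sed -i 's/^ZG=39\./ZG=10./' h.py; sed -i 's/,120,IY)/,90,IY)/; s/,110,/,80,/g' h.py; python3 - <<'E'
from h import *
f=pick_cap(4)
print(env.get_tcp_pos(), f)
if env.get_grip_width()<10:
    im,c=snap('wrist','w3.png')
E
```

```text
cap 4 w 13.7 df [ 0.7 -0.3  2.1]
[477.49881    -90.66984915  10.14175794] [ 0.67318705 -0.29764501  2.13006183]
```

```bash
python3 - <<'E'
from h import *
x,y=CAPS[4]; f0=ft()
go(x,y,30,IY,40); env.hold(.1); print(env.get_grip_width(),ft()-f0, env.get_tcp_pos())
go(x,y,80,IY,60); env.hold(.2); print(env.get_grip_width(),ft())
im,c=snap('wrist'); cv2.imwrite('pics/w4.png',im[130:330,170:470])
E
```

```text
13.017658427687804 [-0.25489703  0.09513252 -3.75685538] [477.14543168 -90.55745871  29.79699536]
13.540080209903723 [-0.34847433 -0.35227158 -1.26905004]
```

View pics/w4.png

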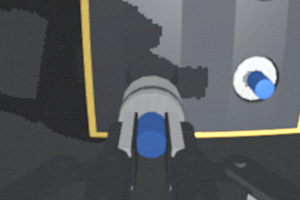

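```bash
python3 - <<'E'
from h import *
lift_place(4)
print(env.get_time_s())
pick_cap(3); print('w',env.get_grip_width())
lift_place(3)
go(450,100,200,TY); print(env.get_time_s())
im,c=snap('wrist'); cv2.imwrite('pics/w5.png',im)
E
```

```text
lifted w 13.2 ft [ 0.1  0.  -1.3]
24.0667
cap 3 w 13.4 df [-0.4 -0.3  2.6]
w 13.379065016747534
 lifted w 13.6 ft [ 0.1  0.1 -1.6]
33.025
```

View pics/w5.png

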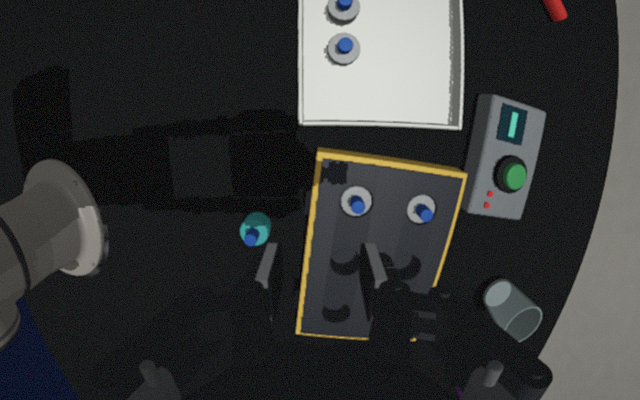

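Two capsules stand upright in the tray, at (343,5) and (344,47). Next are the remaining three, then a look for the canisters.

```bash
python3 - <<'E'
from h import *
for i in (2,0,1):
    pick_cap(i)
    if not 11<env.get_grip_width()<18: print('MISS'); break
    lift_place(i)
    if env.get_grip_width()<35: break
go(400,300,230,TY)
print(env.get_time_s())
im,c=snap('top','top2.png')
print('knobs')
for b in blobs(im,(105,110,80),(125,255,255),15):
    if b[1][4]<300: q=at_z(c,*b[0],48); print(b[0].round(1),b[1][4],q.round(1),(rot(-TY)@(q[:2]-TC)).round())
for b in blobs(im,(0,150,100),(8,255,255),100): print(b[0].round(1),b[1],at_z(c,*b[0],60).round(1))
E
```

```text
cap 2 w 12.9 df [0.2 0.4 2.2]
 lifted w 13.3 ft [ 0.2 -0.1 -0.8]
cap 0 w 13.3 df [0.7 0.3 1.6]
 lifted w 13.2 ft [ 0.2 -0.1 -1.2]
cap 1 w 13.4 df [ 0.1 -0.1  1.4]
 lifted w 13.6 ft [ 0.1 -0.1 -1.4]
56.9
knobs
[204.1 209.9] 40 [556.6 242.8  48. ] [ 45. -41.]
[225.6 208.5] 36 [558.6 192.7  48. ] [ 45. -91.]
[226.5 246.8] 37 [469.4 189.2  48. ] [-45. -91.]
[183. 250.] 42 [464.7 288.4  48. ] [-45.   8.]
[204.7 248.6] 38 [466.5 239.   48. ] [-45. -41.]
[301.5 289.3] 26 [369.3  18.5  48. ] [-152. -257.]
[154.9 135.9] [137 123  36  27 398] [736.2 361.   60. ]
[424.7 195.2] [413 183  25  25 491] [ 576.2 -273.    60. ]
[481.7 199.1] [469 187  26  25 499] [ 563.4 -405.5   60. ]
[431.2 255.6] [419 243  25  26 525] [ 436.3 -277.2   60. ]
```

All five capsules are in their slots. One canister has been knocked from (525,-417) to (563,-405), so I'll use the fresh positions to weigh them.

```bash
cat >> h.py <<'E'
def grip_can(x,y,z=0.):
    a=np.arctan2(y,x); env.command_gripper(85); go(x,y,110,a); env.hold(.2); f0=ft()
    go(x,y,z,a,100,until_force=12); env.command_gripper(0,50); w=env.get_grip_width()
    go(x,y,30,a,50); env.hold(.3); f=ft(8)-f0
    print('can',(round(x),round(y)),'w',round(w,1),'dF',f.round(2)); return w,f[2]
E
python3 - <<'E'
from h import *
im,c=snap('top')
cans=[at_z(c,*b[0],60)[:2] for b in blobs(im,(0,150,100),(8,255,255),100)]
cans=[p for p in cans if p[1]<0]; assert len(cans)==3
for p in sorted(cans,key=lambda p:-p[0]):
    w,fz=grip_can(*p)
    if w<45: print('MISS'); break
    if fz<-2.8: print('heavy',p); break
    go(*p,0.7,0,50); env.command_gripper(85); go(*p,110,0,120)
print(env.get_time_s())
E
```

```text
can (576, -273) w 54.8 dF [-0.    0.35 -4.36]
heavy [ 576.16518715 -273.01140982]
63.0333
```

This canister gives −4.36 N (0.44 kg), so it is the full one. I'll place it.

```bash
python3 - <<'E'
from h import *
p=env.get_tcp_pos(); env.servo_line([p[0],p[1],110],velocity=100)
u,v=tray(10,72); go(u,v,110,TY); go(u,v,4.7,TY,60,until_force=15); print(env.get_tcp_pos(),ft()); env.hold(.1)
env.command_gripper(80); go(u,v,120,TY,120)
go(400,100,230,TY); print(env.get_time_s(),ft())
im,c=snap('top','top3.png'); cv2.imwrite('pics/t3.png',cv2.resize(im[80:320,110:560],(800,427)))
for b in blobs(im,(0,150,100),(8,255,255),100): print(b[0].round(1),b[1][4],at_z(c,*b[0],62).round(1))
for b in blobs(im,(50,120,60),(80,255,255),30): print('green',b[0].round(1),b[1],at_z(c,*b[0],48).round(1))
im,c=snap('wrist')
for b in blobs(im,(50,120,60),(80,255,255),30): print('green w',b[0].round(1),b[1],at_z(c,*b[0],48,True).round(1))
E
```

```text
[516.98705367 354.49841479   5.02273384] [-0.14194955 -0.08617449 -3.88706076]
71.0417 [ 0.09831094  0.11109455 -0.16158216]
[154.9 136. ] 399 [735.4 360.2  62. ]
[481.7 199.1] 500 [ 563.  -404.7   62. ]
[152.7 227.9] 463 [515.6 353.8  62. ]
[431.2 255.6] 525 [ 436.3 -276.6   62. ]
green [258.2 156. ] [252 150  14  13 149] [684.4 117.2  48. ]
green w [529.4 173. ] [520 162  20  24 358] [688.7 114.3  48. ]
```

View pics/t3.png

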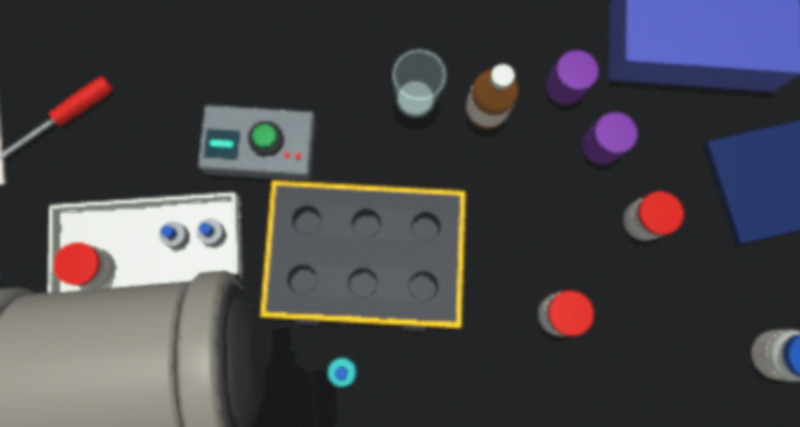

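The insert is empty and the canister stands in the tray at (78,263) in the crop. Both empties are still standing on the bench. Now I'll press the button.

```bash
python3 - <<'E'
from h import *
env.command_gripper(0); a=np.arctan2(116,686)
go(686,116,120,a); go(686,116,45,a,80)
r=env.servo_line([686,116,22],velocity=12,until_force=2.5); print(r,env.get_tcp_pos(),ft())
z=env.get_tcp_pos()[2]
r=env.servo_line([686,116,z-12],velocity=12,until_force=14); print(r,env.get_tcp_pos(),ft()); env.hold(.3)
env.servo_line([686,116,120],velocity=80)
go(350,-120,260,0); env.hold(.5); print(env.get_time_s(),ft())
im,c=snap('top','top4.png'); s,cs=snap('side','side4.png')
cv2.imwrite('pics/t4.png',np.vstack([cv2.resize(im[90:290,120:540],(630,300)),cv2.resize(s[100:340,160:580],(525,300))[:, :].copy() if 0 else cv2.resize(s[150:350,160:580],(630,300))]))
for b in blobs(im,(50,120,60),(80,255,255),30): print('green',b[0].round(1),b[1])
E
```

```text
True [685.9570774  115.99673529  28.95290564] [0.86724714 0.25670022 3.0397135 ]
True [685.95661682 116.00180435  25.74484987] [-1.08378806 -0.56288066  5.41222274]
80.125 [ 0.07400007 -0.06892101  0.12023774]
green [258.2 156. ] [252 150  14  13 146]
```

View pics/t4.png

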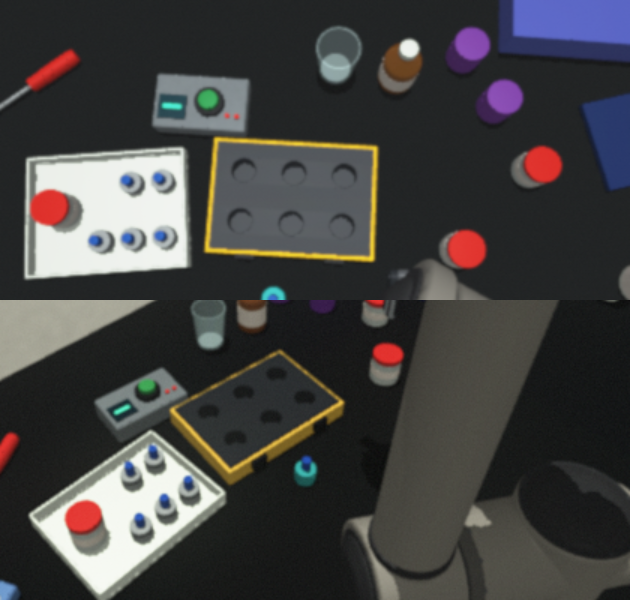

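Everything stands where it should, and the capsules and full canister are upright in both views. However, the static force at the end of the press was only 5.4 N, so the button may not have bottomed out. I'll press again in steps until the static force rises clearly.

```bash
python3 - <<'E'
from h import *
a=np.arctan2(116,686)
go(686,116,120,a); go(686,116,40,a,80); z=33
while z>12:
    env.servo_line([686,116,z],velocity=20); env.hold(.1); f=ft()[2]; print(z,round(env.get_tcp_pos()[2],2),f.round(1))
    if f>14: break
    z-=1
env.hold(.2)
env.servo_line([686,116,120],velocity=80)
go(350,-120,260,0); env.hold(.5); print(env.get_time_s(),ft())
im,c=snap('top','top5.png')
for b in blobs(im,(50,120,60),(80,255,255),30): print('green',b[0].round(1),b[1])
for b in blobs(im,(0,150,100),(8,255,255),100): print(b[0].round(1),at_z(c,*b[0],62).round(1))
d=cv2.absdiff(im,cv2.imread('pics/top4.png')).max(2); print('changed px',(d>60).sum())
E
```

```text
33 33.09 0.0
32 32.0 -0.1
31 31.16 1.4
30 30.09 2.5
29 29.11 3.2
28 28.07 3.6
27 27.09 3.8
26 26.06 4.9
25 25.69 7.6
24 25.56 12.1
23 25.47 16.6
92.7417 [0.2594149  0.04763842 0.512177  ]
green [258.3 156. ] [252 150  14  13 149]
[155.  135.9] [735.5 360.   62. ]
[481.7 199.1] [ 563.  -404.6   62. ]
[152.7 227.9] [515.6 353.8  62. ]
[431.2 255.6] [ 436.3 -276.6   62. ]
changed px 0
```

The button hit a hard stop at 25.5 after about 6 mm of travel, and it is back up. The scene has not changed, so I'm handing in.

```bash
python3 -c "
from h import *
env.hand_in()"
```

```text
the job is handed in; nothing more can be done
```

The job is done and handed in at about 93 s on the robot's clock. No verdict was reported.

- **Capsules:** All five that were present (one pocket was empty) stand knob up in the drying tray. The last pictures show them upright with their centres well inside.
- **Canisters:** The first one I lifted weighed about 0.44 kg, so it is the full one, and it now stands in the tray. I did not weigh the other two; they are still standing on the bench outside the tray. One of them was knocked about 4 cm aside during the run.
- **Start button:** I pressed it twice. During the first press the static force was only 5.4 N, so I wasn't sure it had gone all the way down. The second press hit a hard stop after about 6 mm, at 16.6 N, and the button was up again in the final picture.
- **Other things:** The beaker, the brown bottle and the look-alikes did not move visibly in the pictures.

**Disagreements with the description:**
- The shut fingertips sit about 30 mm short of the reported tool point. My first grasp closed on nothing because of this. I measured the offset by touching the tray floor and corrected for it.
- The gripper read about 13.5 mm on the 16 mm knobs, but every grasp held.

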